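Loosen a knurled locking ring by two turns and push the shuttle home

TASK

Loosen the knurled locking ring of the sample shuttle by two full turns from tight (anticlockwise seen from above; a quarter turn more or less is allowed), rolling it round with a fingertip or the outside of the fingers against its rim. Then push the freed shuttle by its upright lug, along its guide towards the ring, fully home against its stop, and draw back. Only touch and push: take neither ring nor lug between the fingers, and leave the little jar, the roll of tape and the petri dish where they are.

Things in the scene. Friction and masses are not known exactly. Their poses are not given: they have to be found in the camera images.
- guide: Fixed shuttle guide: aluminium bed 90 x 212 x 10 mm on the worktop, with rails and steel lips (tops 24 mm above the worktop, out to 33 mm either side of the middle) and a bridge 66 x 44 mm, 30 mm high, under the ring. Origin on the worktop under the ring's axis; z up; y runs along the guide from the ring towards the lug; the bed spans y = -81 to +131 mm.
- ring_top (a point): Centre of the top face of the locking ring, on its upright axis, 56 mm above the worktop when tight (hub disc of 26 mm radius 3 mm higher). Dark steel disc 20 mm thick, knurled core of 42 mm radius; six upright ribs 8 mm wide, 60 degrees apart, stand out to 50 mm radius. A fingertip set between two ribs and circling the axis carries the ring round. It rises 4 mm per turn.
- pip (a point): Small aluminium index pip on the ring's top face, 34 mm from the axis, 7 mm across; it turns with the ring. It lies midway between two ribs (ribs at 30, 90, 150 ... degrees from it). When tight, and after each full turn, it points from the axis to the lug.
- lock_ring (a joint): Turn of the locking ring in rad: 0 = tight (the start), growing as it is loosened, anticlockwise seen from above; 6.283 is one full turn, two are 12.57. It stays where it is left; turning takes about 0.06 N m (1.5 N at the rim). A pin under the ring locks the shuttle for about the first 1.25 turns.
- shuttle: Loose steel shuttle, a bar 40 mm wide, 150 mm long, 9 mm thick that slides in the guide under the lips, with an upright lug near its outer end. Origin on its underside, on the ring's axis at the start, 10 mm above the worktop; axes parallel to the guide's. Unlocked, it is pushed 40 mm along the guide's -y to its home stop with 1 to 4 N.
- lug_top (a point): Centre of the top face of the shuttle's lug, 55 mm above the worktop. The lug is an aluminium block 24 mm wide across the guide, 16 mm along it, standing free above the lips from 24 to 55 mm above the worktop. At the start it is 110 mm from the ring's axis along the guide's +y, fully home 70 mm. Push on its outer face, away from the ring.
- canister: Bystander: small white screw-cap jar, 31 mm across, 40 mm tall, beyond the guide. Origin at the centre of its underside.
- tape_roll: Bystander: roll of paper tape lying flat, 62 mm across, 19 mm tall, beyond the guide. Origin at the centre of its underside.
- petri_dish: Bystander: petri dish 60 mm across, 16 mm tall, on the robot's side of the guide. Origin at the centre of its underside.
There are look-alikes about, which are no part of the job. There is more than one size of the guide; the one meant has the size given above.

How it is judged:
By the outcome, as a careful person would: the job done as asked, in the order asked, and still so for the second after the job is handed in, with the robot touching nothing.
It also fails if it takes over 67 s, if anything falls off the work surface, if the arm or the gripper's body presses on something with over 40 N, if the wrist force passes 120 N, or if a joint passes its speed limit or range.

ROBOT

A 6-joint arm with a two-finger parallel gripper is mounted at the origin on a cart in front of the work surface, level with it; the furniture and walls round the work are solid. World frame = base frame: x ahead of the robot, y to its left, z up, the work surface at z = 0. Lengths are in m, angles in degrees, forces in N, time in s.
With the tool pointing down it reaches from about 0.35 to 0.875 m from the base axis. Payload 15.5 kg.
Tool frame: the origin (TCP) lies between the finger pads; the fingertips stand ahead of it and the grasp point (between the pads) lies 3 mm ahead of it (robot.tcp_to_tips is the y of the fingertips in the tool frame, in m); y points along the fingers, z is the direction in which the jaws open and shut, and the axes are right-handed (so a half turn about y gives the same grasp; the last joint's range is limited). The gripper opens to 85 mm and grips with 20 to 120 N. Pads are 22 mm wide; open, the fingers measure 114 mm over their backs; the gripper's body (76 mm by 85 mm) begins 54 mm behind the grasp point. The pads swing forward as they close: fully open they stand 13 mm farther back than shut.
Start: joints at [-82.191, 28.281, 77.091, -0, 74.628, -5.472], TCP at [0.144, -0.608, 0.253] pointing down, gripper open.
Joint ranges: [-166.48, 166.48], [-47.26, 123.95], [12.59, 153.08], [-70.14, 250.14], [6.76, 159.57], [-176.63, 176.63]. Speed limits (degrees/s): [108.29, 108.29, 147.25, 172.46, 172.46, 172.46].

INTERFACE

Orientations are given as a 3x3 rotation matrix whose columns are the frame's x, y, z axes.
In Python, from plant import robot gives the robot as it stands.
- The arm moves only by the shell command python3 -m handwheel 'ROWS' [FORCE]. ROWS is JSON, a list of rows, each a list of 7 numbers: the turn, a rotation vector about the tool's x, y, z in units of 10 degrees (1.0 is 10 degrees), then the shift along the tool's x, y, z in units of 30 mm (1.0 is 30 mm), then the closure in counts, from 0 (fully open) to 255 (shut). A call has 1 to 10 rows; each row is the pose to reach, as a shift and turn from the pose commanded when the call began, along the tool's axes at that moment; what a row does not reach only later rows make up. A row lasts 1/8 s, in which the tool goes at most 62.5 mm and 10.7 degrees, less where a joint would pass 70% of its speed; a pose out of reach is approached as far as the arm can. A call with a gripper value outside its range is refused whole. The fingers move at their own pace and stop on an object; FORCE is the grip in N (left out, the last holds). Time passes only in rows, so rows that repeat a pose let the fingers close. It gives the time, the measured TCP pose, the force and the opening at its end, in the units of the state.
- robot.observe(): the state, without advancing time (a new reading comes with each control period).
- robot.capture(name): name is "side" or "top"; returns a dict with "pixels" (400x640x3 uint8, red, green, blue), "intrinsics" (3x3 intrinsics, pixels), "k1" (the pictures are not rectified: a ray, as slopes to the right and down, at radius r is drawn at 1 + k1 r^2 times it, then the intrinsics apply), "eye" and "rotation" of the camera in the world. Camera axes: x right, y down, z forward; pixel columns grow to the right and rows downward; lengths in m; the calibration is good to about 2 mm. A picture is of the moment at which its call begins. There is no depth.
- robot.sign_off(): hands the job in, once; it reports no verdict.
The state is a dict: "time": time; "joint_positions": joint angles; "joint_velocities": joint speeds; "joint_torque": joint torques, N m; "ee_pos": TCP position; "orientation": TCP orientation; "contact_force": force on the tool from outside, world axes, zero at the start; "moment": the same for the moment, N m; "gripper_width": opening from 0.0 (shut) to 1.0 (fully open).
Only numpy, scipy, OpenCV 4.12 (cv2) and the standard library are available. Lean on these libraries where they do the work, as an engineer would, in place of code of your own. Each camera call takes 0.05 s, during which the arm holds its last target. There are 200 camera calls.

## Working session

There is one attempt and no reset: what is moved stays moved. The work goes in short steps, Python scripts to look and compute and a shell command to move; the robot and the scene stay as the last step left them, time stands still between calls to the robot, and variables do not carry over. Pictures are saved under pics/ and viewed, about 8 in all and at most 12, crops included, and the job is handed in when it is done.

```bash
mkdir -p pics; ls; python3 - <<'E'
from plant import robot
import cv2,numpy as np
s=robot.observe(); print({k:np.round(v,3).tolist() for k,v in s.items()}, robot.tcp_to_tips)
for n in("side","top"):
    c=robot.capture(n); cv2.imwrite(f"pics/{n}0.png",c["pixels"][:,:,::-1]); print(n,c["intrinsics"],c["k1"],c["eye"],c["rotation"])
E
```

```text
pics
{'time': 0.0, 'joint_positions': [-82.192, 28.316, 77.128, -0.001, 74.628, -5.472], 'joint_velocities': [0.084, 0.085, 0.01, 0.008, -0.03, -0.038], 'joint_torque': [-0.001, -88.217, -38.387, -0.0, 0.01, -0.0], 'ee_pos': [0.144, -0.608, 0.253], 'orientation': [[-0.973, -0.0, 0.23], [-0.23, 0.001, -0.973], [-0.0, -1.0, -0.001]], 'contact_force': [-0.119, -0.347, -0.811], 'moment': [0.042, -0.017, 0.003], 'gripper_width': 0.995} 0.022
side [[423.82012239   0.         320.65258109]
 [  0.         423.82012239 198.78249906]
 [  0.           0.           1.        ]] -0.11497447266829479 [0.22587352 0.56696055 0.71760815] [[-0.78934584 -0.46881757  0.39641296]
 [-0.61389371  0.61134896 -0.49938658]
 [-0.00822545 -0.63754414 -0.77036992]]
top [[513.67547602   0.         318.78692876]
 [  0.         513.67547602 194.59673243]
 [  0.           0.           1.        ]] -0.03379789204898499 [0.38954531 0.12390397 0.96388012] [[-9.18751755e-03 -9.81303053e-01  1.92249596e-01]
 [-9.99956557e-01  9.31845138e-03 -2.23114292e-04]
 [-1.57252577e-03 -1.92243294e-01 -9.81346036e-01]]
```

View pics/top0.png

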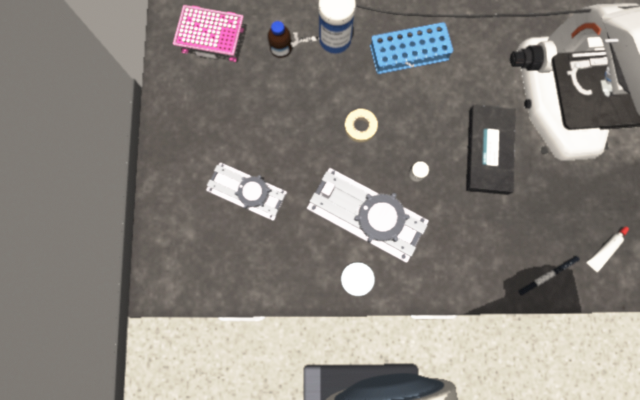

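View pics/side0.png

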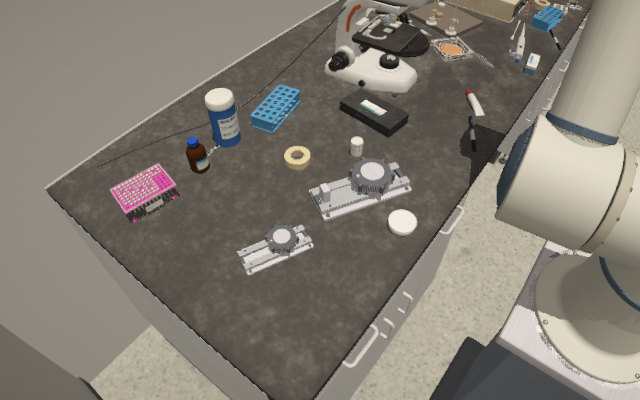

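The top view shows two guides, a small one at about (246,190) and a large one at about (368,215). The side view has the same pair at (275,248) and (360,190). The large one should be the 212 mm guide. I'll check that in enlarged crops and by measuring it.

```bash
cat > h.py <<'E'
import numpy as np, cv2
from plant import robot
from scipy.optimize import least_squares
def dist(c): return np.array([c["k1"],0,0,0,0.])
def ray(c,p):
    u=cv2.undistortPoints(np.array([[p]],float),c["intrinsics"],dist(c))[0,0]
    return np.array(c["rotation"])@[*u,1.]
def onz(c,p,z):
    d=ray(c,p); e=np.array(c["eye"]); return e+d*(z-e[2])/d[2]
def tri(c1,p1,c2,p2):
    d1,d2=ray(c1,p1),ray(c2,p2); e1,e2=map(np.array,(c1["eye"],c2["eye"]))
    t=np.linalg.lstsq(np.c_[d1,-d2],e2-e1,rcond=None)[0]
    a,b=e1+t[0]*d1,e2+t[1]*d2; return (a+b)/2,np.linalg.norm(a-b)
def proj(c,P):
    R=np.array(c["rotation"]).T; t=-R@np.array(c["eye"])
    return cv2.projectPoints(np.atleast_2d(np.array(P,float)),cv2.Rodrigues(R)[0],t,c["intrinsics"],dist(c))[0][:,0]
def crop(c,x,y,w,h,s): return cv2.resize(c["pixels"][y:y+h,x:x+w,::-1],None,fx=s,fy=s,interpolation=cv2.INTER_CUBIC)
E
python3 - <<'E'
from h import *
t=robot.capture("top"); s=robot.capture("side")
a=crop(t,300,160,133,100,6); cv2.imwrite("pics/t1.png",a)
a=crop(s,300,145,120,80,6.6); cv2.imwrite("pics/s1.png",a)
# sizes: long axis guesses at z=.01
for A,B in (((322,170),(426,235)),((212,164),(285,197))):
    print(onz(t,A,.01),onz(t,B,.01),np.linalg.norm(onz(t,A,.01)-onz(t,B,.01)))
E
```

```text
[0.62423465 0.11710947 0.01      ] [ 0.49769059 -0.07566218  0.01      ] 0.23059555125281486
[0.63816726 0.32798156 0.01      ] [0.57239012 0.18761837 0.01      ] 0.15501115826546544
```

View pics/t1.png

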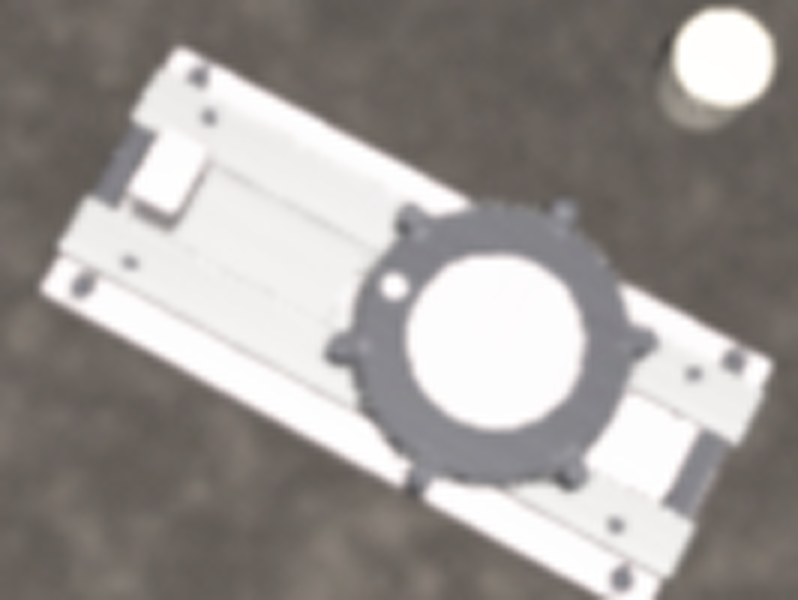

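View pics/s1.png

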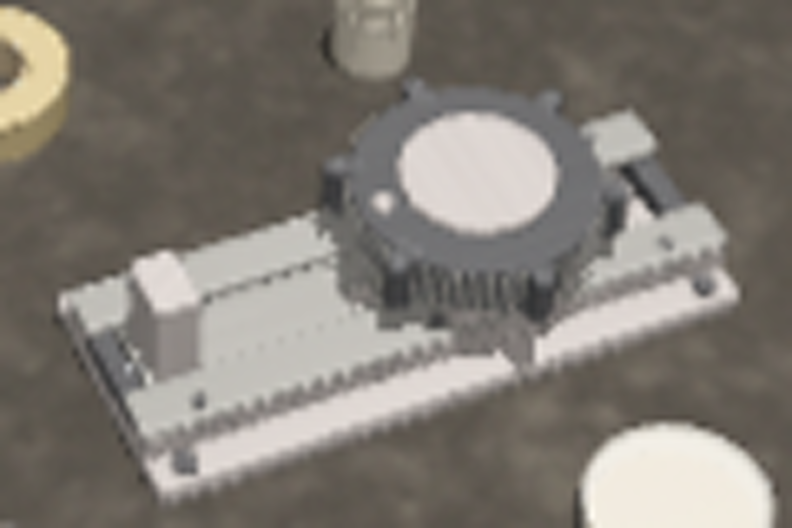

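The crops show the large guide. In the top crop the hub centre is at (496,341), the pip at (395,286), the lug top at about (169,173) and the bed corners at (180,46), (42,290) and (772,362). In the side crop the hub is at (478,172), the pip at (383,203) and the lug top at (164,282). Next I'll triangulate these and fit the guide pose.

```bash
python3 - <<'E'
from h import *
t=robot.capture("top"); s=robot.capture("side")
T=lambda x,y:(300+(x+.5)/6-.5,160+(y+.5)/6-.5)
S=lambda x,y:(300+(x+.5)/6.6-.5,145+(y+.5)/6.6-.5)
for n,a,b in(("hub",T(496,341),S(478,172)),("pip",T(395,286),S(383,203)),("lug",T(169,173),S(164,282))):
    print(n,tri(t,a,s,b))
c=[onz(t,T(*p),.01) for p in((180,46),(42,290),(772,362))]
print("bed",c,np.linalg.norm(c[0]-c[1]),np.linalg.norm(c[0]-c[2]))
# fit pose (x,y,yaw)
obs=[(t,T(496,341),(0,0,.059)),(s,S(478,172),(0,0,.059)),(t,T(395,286),(0,.034,.0565)),(s,S(383,203),(0,.034,.0565)),(t,T(169,173),(0,.110,.055)),(s,S(164,282),(0,.110,.055))]
obs+=[(t,T(180,46),(.045,.131,.01)),(t,T(42,290),(-.045,.131,.01)),(t,T(772,362),(.045,-.081,.01))]
def W(q,p):
    c,s_=np.cos(q[2]),np.sin(q[2]); return np.array([q[0]+c*p[0]-s_*p[1],q[1]+s_*p[0]+c*p[1],p[2]])
f=lambda q:np.concatenate([proj(c,W(q,P))[0]-u for c,u,P in obs])
r=least_squares(f,[.54,0,-.5]); print(r.x,np.degrees(r.x[2]),np.round(r.fun.reshape(-1,2),2))
for n,p in(("can",(420,177)),("tape",(361,125)),("dish",(358,279))): print(n,onz(t,p,.0))
E
```

```text
hub (array([0.52617889, 0.01088239, 0.05805551]), np.float64(0.00023397577119189928))
pip (array([0.54315842, 0.04040827, 0.05738893]), np.float64(0.00021972776000861306))
lug (array([0.57945868, 0.10760812, 0.0543119 ]), np.float64(0.0010616421115107852))
bed [array([0.62950675, 0.10255178, 0.01      ]), array([0.5510773 , 0.14689849, 0.01      ]), array([ 0.52604847, -0.08127218,  0.01      ])] 0.0900988857203215 0.21093805660092646
[ 0.52620318  0.01097382 -0.50970393] -29.20388378910404 [[ 0.04 -0.03]
 [-0.05 -0.3 ]
 [-0.15  0.34]
 [ 0.    0.42]
 [ 0.22 -0.57]
 [ 0.27 -0.42]
 [-0.42  0.06]
 [-0.2   0.13]
 [ 0.22  0.04]]
can [ 0.61107394 -0.07166592  0.        ]
tape [0.71698545 0.0394298  0.        ]
dish [0.41820958 0.05244218 0.        ]
```

The bed measures 90 × 211 mm and the triangulated heights are 58, 57 and 54 mm, so this is the right guide; the small one is about 150 mm long. Its origin is (0.526, 0.011) with yaw −29.2°. Plan: shut the fingers, align the tool with the guide (tool x along guide −y, tool z along guide +x), and circle the axis with a fixed orientation.

```bash
cat >> h.py <<'E'
O=np.array([.5262,.0110]); YAW=np.radians(-29.2)
GX=np.array([np.cos(YAW),np.sin(YAW),0]); GY=np.array([-np.sin(YAW),np.cos(YAW),0])
def go(lx,ly,tipz):
    "rows shift (units) from the measured pose to guide point"
    s=robot.observe(); R=np.array(s["orientation"]); p=np.array(s["ee_pos"])
    P=np.r_[O,0]+GX*lx+GY*ly+[0,0,tipz+robot.tcp_to_tips]
    d=p-np.r_[O,0]
    print("t",s["time"],"local",np.round([d@GX*1e3,d@GY*1e3,(p[2]-robot.tcp_to_tips)*1e3],1),"F",np.round(s["contact_force"],1),"grip",s["gripper_width"])
    yawerr=np.degrees(np.arctan2(R[1,2],R[0,2])-YAW)
    print("shift",np.round(R.T@(P-p)/.03,3),"world turn needed",-yawerr)
def orbit(th,d=.044,a=.0145,b=.011):
    "tool centre at polar angle th with rectangle's nearest point at distance d"
    u=np.array([np.cos(np.radians(th)),np.sin(np.radians(th))])
    from scipy.optimize import brentq
    g=lambda r:np.hypot(*np.maximum(np.abs(r*u)-[a,b],0))-d
    return u*brentq(g,.03,.09)
E
python3 - <<'E'
from h import *
go(0,-.08,.15)
E
python3 -m handwheel '[[0,0,0,0,0,0,255],[0,-1,0,0,0,0,255],[0,-2,0,0,0,0,255],[0,-3,0,0,0,0,255],[0,-4,0,0,0,0,255],[0,-4.75,0,0,0,0,255]]' 40
python3 - <<'E'
from h import *
print(robot.tcp_to_tips); go(0,-.08,.15)
E
```

```text
t 0.3 local [ -31.9 -727.2  231.1] F [-0.8  0.9 -0.8] grip 0.9973030793201315
shift [-15.354   2.709 -15.189] world turn needed 47.51666964466918
time: 1.05
ee_pos: [0.1436, -0.6083, 0.2532]
orientation: [[-0.484, -0.0, 0.875], [-0.875, 0.0, -0.484], [-0.0, -1.0, -0.0]]
contact_force: [0.2, 0.3, -0.7]
gripper_width: -0.002
0.022
t 1.05 local [ -31.9 -727.3  231.2] F [ 0.2  0.3 -0.7] grip -0.0023633120714810787
shift [-21.57    2.709   1.164] world turn needed -0.26909422180112175
```

```bash
python3 -m handwheel '[[0,0,0,-1.5,0,0.1,255],[0,0,0,-3.3,0,0.2,255],[0,0,0,-5.1,0,0.3,255],[0,0,0,-6.9,0,0.4,255],[0,0,0,-8.7,0,0.5,255],[0,0,0,-10.5,0,0.6,255],[0,0,0,-12.3,0,0.7,255],[0,0,0,-14.1,0,0.8,255],[0,0,0,-15.9,0,0.9,255],[0,0,0,-17.7,0,1,255]]'
python3 -m handwheel '[[0,0.03,0,-1.5,0,0,255],[0,0.03,0,-3,0.5,0.1,255],[0,0.03,0,-3.87,1,0.16,255],[0,0.03,0,-3.87,2,0.16,255],[0,0.03,0,-3.87,2.7,0.16,255],[0,0.03,0,-3.87,2.7,0.16,255]]'
python3 - <<'E'
from h import *
go(0,-.08,.041)
t=robot.capture("top"); s=robot.capture("side")
a=crop(t,300,160,133,100,6); b=crop(s,300,105,120,120,5)
cv2.imwrite("pics/c2.png",np.hstack([cv2.resize(a,(440,331)),cv2.resize(b,(331,331))]))
E
```

```text
time: 2.3
ee_pos: [0.4298, -0.158, 0.2535]
orientation: [[-0.488, 0.001, 0.873], [-0.873, -0.0, -0.488], [0.0, -1.0, 0.001]]
contact_force: [0.1, -0.1, -0.6]
gripper_width: 0.001
time: 3.05
ee_pos: [0.4891, -0.0603, 0.1713]
orientation: [[-0.493, -0.003, 0.87], [-0.87, 0.001, -0.493], [0.001, -1.0, -0.002]]
contact_force: [-1.4, 0.1, 0.1]
gripper_width: -0.001
t 3.05 local [  2.4 -80.3 149.3] F [-1.4  0.1  0.1] grip -0.00115628777235074
shift [-0.012  3.612 -0.07 ] world turn needed 0.3107719025965996
```

View pics/c2.png

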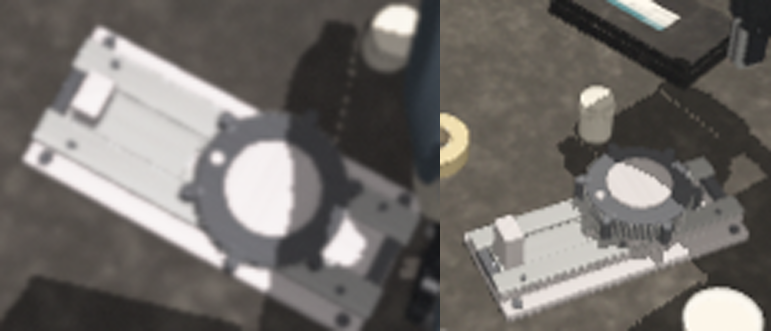

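The picture shows the fingers high beyond the ring's −y side, with nothing touched. I'll descend, then compute the orbit rows.

```bash
python3 -m handwheel '[[0,-0.03,0,0,1.2,-0.07,255],[0,-0.03,0,0,2.4,-0.07,255],[0,-0.03,0,0,3.2,-0.07,255],[0,-0.03,0,0,3.61,-0.07,255],[0,-0.03,0,0,3.61,-0.07,255]]'
python3 - <<'E'
from h import *
go(*orbit(270),.041)
t=robot.capture("top"); s=robot.capture("side")
a=crop(s,330,125,110,90,7); cv2.imwrite("pics/d.png",a)
th=np.arange(270,631,15); P=np.array([orbit(x) for x in th])/.03
print("units from axis: tool x (=-gy), tool z (=gx)")
for x,p in zip(th,P): print(x,np.round([-p[1],p[0]],2))
E
```

```text
time: 3.78
ee_pos: [0.4883, -0.0596, 0.0642]
orientation: [[-0.488, 0.0, 0.873], [-0.873, 0.0, -0.488], [-0.0, -1.0, 0.0]]
contact_force: [0.3, -0.1, -0.4]
gripper_width: 0.001
t 3.775 local [  1.3 -80.1  42.2] F [ 0.3 -0.1 -0.4] grip 0.0007485880344385863
shift [-0.837  0.04  -0.044] world turn needed 0.028700229505585716
units from axis: tool x (=-gy), tool z (=gx)
270 [ 1.83 -0.  ]
285 [1.83 0.49]
300 [1.74 1.  ]
315 [1.46 1.46]
330 [1.03 1.79]
345 [0.52 1.94]
360 [0.   1.95]
375 [-0.52  1.94]
390 [-1.03  1.79]
405 [-1.46  1.46]
420 [-1.74  1.  ]
435 [-1.83  0.49]
450 [-1.83  0.  ]
465 [-1.83 -0.49]
480 [-1.74 -1.  ]
495 [-1.46 -1.46]
510 [-1.03 -1.79]
525 [-0.52 -1.94]
540 [-0.   -1.95]
555 [ 0.52 -1.94]
570 [ 1.03 -1.79]
585 [ 1.46 -1.46]
600 [ 1.74 -1.  ]
615 [ 1.83 -0.49]
630 [ 1.83 -0.  ]
```

View pics/d.png

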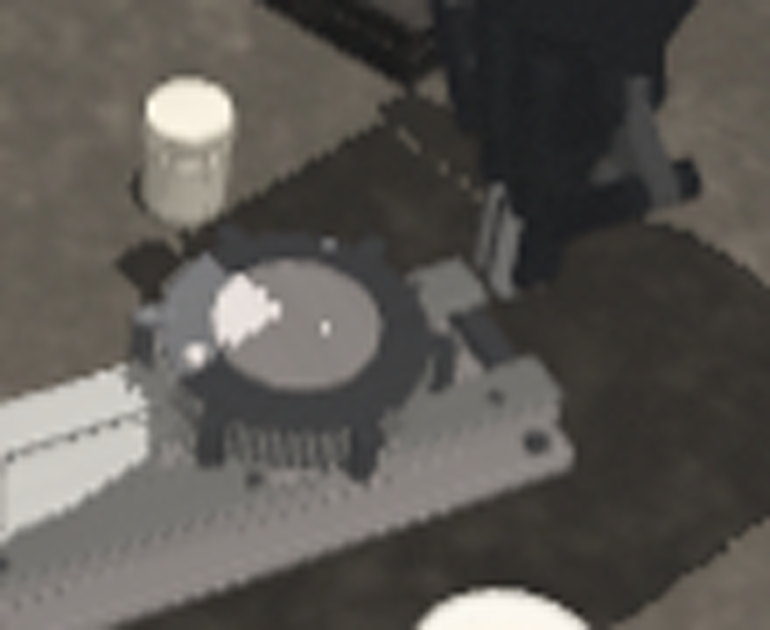

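The side crop shows the fingertips at about (510,288), clear of the ring. A linkage knuckle juts out at (690,190), so I'm checking its height before it passes over the ring.

```bash
python3 - <<'E'
from h import *
s=robot.capture("side"); e=np.array(s["eye"])
for q in((690,195),(600,225),(510,295),(545,280)):
    d=ray(s,(330+q[0]/7,125+q[1]/7))
    for ly in(-.09,-.08,-.07):
        n=GY; k=((np.r_[O,0]+GY*ly-e)@n)/(d@n); P=e+k*d-np.r_[O,0]; print(q,ly,np.round([P@GX*1e3,P[2]*1e3],0))
E
```

```text
(690, 195) -0.09 [-59. 130.]
(690, 195) -0.08 [-70. 143.]
(690, 195) -0.07 [-81. 157.]
(600, 225) -0.09 [-23.  85.]
(600, 225) -0.08 [-35. 100.]
(600, 225) -0.07 [-47. 115.]
(510, 295) -0.09 [13. 20.]
(510, 295) -0.08 [ 0. 36.]
(510, 295) -0.07 [-13.  52.]
(545, 280) -0.09 [-3. 42.]
(545, 280) -0.08 [-16.  58.]
(545, 280) -0.07 [-28.  73.]
```

The knuckles stay at z ≥ 85 mm, clear of the hub (67 mm at most). I'll go in and start circling, with a check after the first quarter.

```bash
python3 -m handwheel '[[0,0,0,-0.4,0,-0.04,255],[0,0,0,-0.84,0,-0.04,255],[0,0,0,-0.84,0,0.45,255],[0,0,0,-0.93,0,0.96,255],[0,0,0,-1.21,0,1.42,255],[0,0,0,-1.64,0,1.76,255],[0,0,0,-2.15,0,1.94,255],[0,0,0,-2.67,0,1.96,255],[0,0,0,-2.67,0,1.96,255]]'
python3 - <<'E'
from h import *
go(.06,0,.042)
t=robot.capture("top"); s=robot.capture("side")
a=crop(t,330,160,100,100,4); b=crop(s,300,105,120,120,10/3)
cv2.imwrite("pics/e.png",np.hstack([a,b]))
E
```

```text
time: 5.05
ee_pos: [0.5788, -0.017, 0.0639]
orientation: [[-0.487, 0.0, 0.874], [-0.874, 0.0, -0.487], [-0.0, -1.0, 0.0]]
contact_force: [0.1, 0.1, 0.1]
gripper_width: 0.006
t 5.05 local [59.6  1.2 41.9] F [0.1 0.1 0.1] grip 0.006190184189330409
shift [ 0.041 -0.002  0.014] world turn needed -0.07292019820761547
```

View pics/e.png

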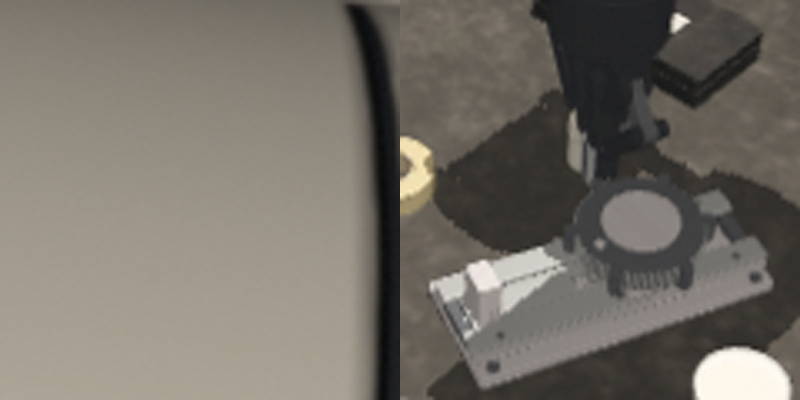

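```bash
cat >> h.py <<'E'
def pipang(c,px,z=.0568):
    d=onz(c,px,z)-np.r_[O,0]; x,y=d@GX,d@GY
    print("pip r %.1f mm, local angle-90 = %.1f"%(np.hypot(x,y)*1e3,np.degrees(np.arctan2(y,x))-90))
def pips(c,z=.057,n=2):
    "brightness round the pip circle: angle of max"
    g=cv2.cvtColor(c["pixels"],cv2.COLOR_RGB2GRAY).astype(np.float32)
    A=np.arange(0,360,2); P=[np.r_[O,z]+.034*(GX*np.cos(np.radians(a+90))+GY*np.sin(np.radians(a+90))) for a in A]
    q=proj(c,P).astype(np.float32); v=cv2.remap(g,q[:,0:1],q[:,1:2],cv2.INTER_LINEAR)[:,0]
    v=v/np.median(v); i=np.argsort(-v)[:6]; print("pip angle candidates",[(int(A[k]),round(float(v[k]),2)) for k in i])
E
python3 - <<'E'
from h import *
s=robot.capture("side"); pipang(s,(300+(200+.5)*.3-.5,105+243.5*.3-.5)); pips(s)
a=crop(s,340,110,60,60,10)
cv2.imwrite("pics/f.png",a)
E
```

```text
pip r 33.1 mm, local angle-90 = 11.5
pip angle candidates [(14, 2.09), (12, 2.07), (10, 2.01), (16, 1.9), (8, 1.87), (6, 1.58)]
```

View pics/f.png

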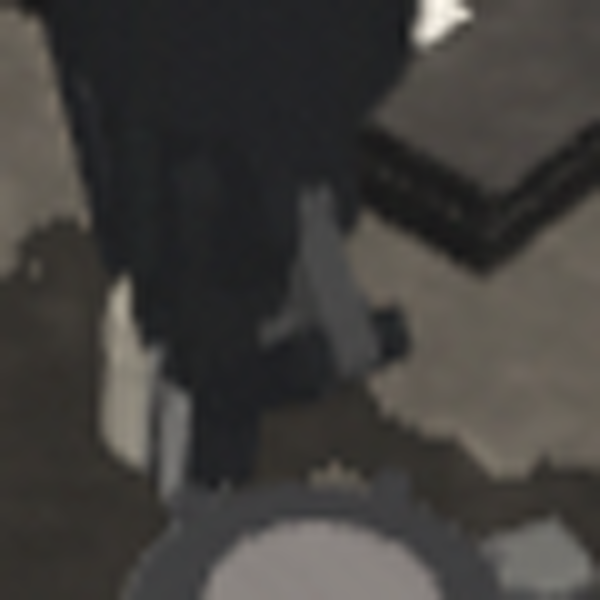

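The fingertips turn out to be slimmer than 29 mm: about 12–16 mm across the pads, from the stripe at (160–190) and black back at (190–260). The finger therefore slipped past one rib at the corner, and the ring has turned only 12°. The finger is in the gap centred at −18°, so I'll step back there and probe inwards for the core.

```bash
python3 - <<'E'
from h import *
go(.060,-.0165,.042)
E
python3 -m handwheel '[[0,0,0,0.3,0,0.014,255],[0,0,0,0.59,0,0.014,255],[0,0,0,0.59,0,-0.10,255],[0,0,0,0.59,0,-0.15,255],[0,0,0,0.59,0,-0.15,255]]'
python3 -m handwheel '[[0,0,0,0,0,-0.03,255],[0,0,0,0,0,-0.06,255],[0,0,0,0,0,-0.06,255]]'
python3 - <<'E'
from h import *
go(.060,-.0165,.042)
E
```

```text
t 5.2 local [59.3 -0.3 41.9] F [-0.8  0.1 -0.2] grip -0.003154942671469208
shift [ 0.541 -0.003  0.022] world turn needed 0.00020656170512307166
time: 5.82
ee_pos: [0.5658, -0.0313, 0.064]
orientation: [[-0.488, -0.0, 0.873], [-0.873, 0.0, -0.488], [-0.0, -1.0, -0.0]]
contact_force: [0.1, -0.4, 0.1]
gripper_width: -0.002
time: 6.2
ee_pos: [0.5642, -0.0305, 0.0639]
orientation: [[-0.488, -0.0, 0.873], [-0.873, 0.0, -0.488], [0.0, -1.0, -0.0]]
contact_force: [-0.5, 0.1, -0.0]
gripper_width: -0.001
t 6.2 local [ 53.5 -17.7  41.9] F [-0.5  0.1 -0. ] grip -0.0008588189330763426
shift [-0.041 -0.002  0.218] world turn needed 0.010822525202321926
```

Still free at lx = 53.5. I'll probe further in 1 mm steps.

```bash
for i in 1 2 3; do python3 -m handwheel '[[0,0,0,0,0,-0.03,255],[0,0,0,0,0,-0.06,255],[0,0,0,0,0,-0.06,255]]' | grep -E "force|pos"; done
python3 - <<'E'
from h import *
go(.050,-.0165,.042); pips(robot.capture("side"))
E
```

```text
ee_pos: [0.5628, -0.0298, 0.0641]
contact_force: [0.0, -0.6, -0.5]
ee_pos: [0.5621, -0.0292, 0.0643]
contact_force: [5.1, -4.1, -0.2]
ee_pos: [0.5615, -0.0288, 0.0645]
contact_force: [8.9, -7.8, -1.4]
t 7.325 local [ 50.3 -17.5  42.5] F [ 8.9 -7.8 -1.4] grip -0.0012954545897606794
shift [-0.035  0.018 -0.008] world turn needed 0.020541591712193673
pip angle candidates [(14, 2.08), (12, 2.06), (10, 2.0), (292, 1.89), (16, 1.89), (294, 1.88)]
```

The core stops the finger at lx ≈ 51, which makes the finger half-thickness about 10 mm. I'll recompute the orbit with that. The commanded pose is about (48.1, −17.6).

```bash
python3 - <<'E'
from h import *
th=np.arange(0,361,15); P=np.array([orbit(x,.0432,.010,.011) for x in th])/.03
for x,p in zip(th,P): print(x,np.round([-p[1],p[0]],2), "from now",np.round([-p[1]-.587,p[0]-1.603],2))
E
```

```text
0 [-0.    1.77] from now [-0.59  0.17]
15 [-0.47  1.77] from now [-1.06  0.17]
30 [-0.95  1.65] from now [-1.54  0.05]
45 [-1.37  1.37] from now [-1.96 -0.23]
60 [-1.66  0.96] from now [-2.25 -0.64]
75 [-1.8   0.48] from now [-2.39 -1.12]
90 [-1.81  0.  ] from now [-2.39 -1.6 ]
105 [-1.8  -0.48] from now [-2.39 -2.09]
120 [-1.66 -0.96] from now [-2.25 -2.56]
135 [-1.37 -1.37] from now [-1.96 -2.97]
150 [-0.95 -1.65] from now [-1.54 -3.25]
165 [-0.47 -1.77] from now [-1.06 -3.37]
180 [-0.   -1.77] from now [-0.59 -3.38]
195 [ 0.47 -1.77] from now [-0.11 -3.37]
210 [ 0.95 -1.65] from now [ 0.37 -3.25]
225 [ 1.37 -1.37] from now [ 0.78 -2.97]
240 [ 1.66 -0.96] from now [ 1.08 -2.56]
255 [ 1.8  -0.48] from now [ 1.21 -2.09]
270 [ 1.81 -0.  ] from now [ 1.22 -1.6 ]
285 [1.8  0.48] from now [ 1.21 -1.12]
300 [1.66 0.96] from now [ 1.08 -0.64]
315 [1.37 1.37] from now [ 0.78 -0.23]
330 [0.95 1.65] from now [0.37 0.05]
345 [0.47 1.77] from now [-0.11  0.17]
360 [0.   1.77] from now [-0.59  0.17]
```

```bash
python3 -m handwheel '[[0,0,0,0,0,0.17,255],[0,0,0,-0.3,0,0.17,255],[0,0,0,-0.59,0,0.17,255],[0,0,0,-1.06,0,0.17,255],[0,0,0,-1.54,0,0.05,255],[0,0,0,-1.96,0,-0.23,255],[0,0,0,-2.25,0,-0.64,255],[0,0,0,-2.39,0,-1.12,255],[0,0,0,-2.39,0,-1.6,255],[0,0,0,-2.39,0,-1.6,255]]'
python3 - <<'E'
from h import *
go(*orbit(90,.0432,.01,.011),.042); s=robot.capture("side");pips(s)
t=robot.capture("top"); pips(t)
a=crop(s,330,125,110,110,5); cv2.imwrite("pics/g.png",a)
E
```

```text
time: 8.62
ee_pos: [0.5512, 0.0588, 0.0641]
orientation: [[-0.488, -0.001, 0.873], [-0.873, 0.001, -0.488], [0.0, -1.0, -0.001]]
contact_force: [-0.9, 2.5, 0.1]
gripper_width: 0.004
t 8.625 local [-1.4 53.9 42.1] F [-0.9  2.5  0.1] grip 0.004424400866112627
shift [-0.01   0.002  0.048] world turn needed -0.004091170613222082
pip angle candidates [(114, 2.13), (116, 2.05), (112, 2.04), (110, 1.91), (118, 1.85), (108, 1.74)]
pip angle candidates [(0, 1.21), (358, 1.2), (2, 1.2), (356, 1.2), (354, 1.18), (4, 1.18)]
```

View pics/g.png

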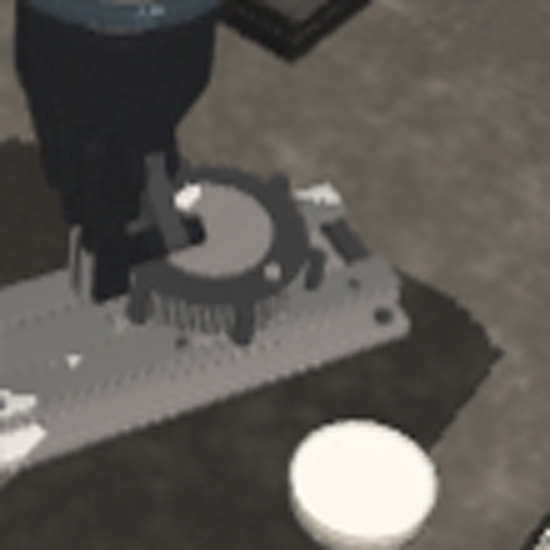

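The ring is now at +114°, held by the rib ahead of the finger, so the drive works (ring ≈ finger angle + 24°). Continuing.

```bash
python3 -m handwheel '[[0,0,0,0.01,0,-0.48,255],[0,0,0,0.15,-0.02,-0.96,255],[0,0,0,0.44,-0.02,-1.37,255],[0,0,0,0.86,-0.04,-1.65,255],[0,0,0,1.34,-0.04,-1.77,255],[0,0,0,1.81,-0.04,-1.77,255],[0,0,0,2.28,-0.05,-1.77,255],[0,0,0,2.76,-0.05,-1.65,255],[0,0,0,3.18,-0.05,-1.37,255],[0,0,0,3.47,-0.05,-0.96,255]]'
python3 - <<'E'
from h import *
go(*orbit(240,.0432,.01,.011),.043); s=robot.capture("side");pips(s,.0596);t=robot.capture("top"); pips(t,.0596)
E
```

```text
time: 9.98
ee_pos: [0.4768, -0.0198, 0.0655]
orientation: [[-0.489, -0.0, 0.873], [-0.873, 0.0, -0.489], [0.0, -1.0, -0.0]]
contact_force: [-0.3, 1.8, -0.3]
gripper_width: -0.006
t 9.975 local [-28.  -51.   43.5] F [-0.3  1.8 -0.3] grip -0.00641892719708043
shift [-0.037  0.017 -0.026] world turn needed 0.045013586817851524
pip angle candidates [(256, 2.12), (258, 2.09), (254, 2.07), (260, 1.96), (262, 1.7), (252, 1.65)]
pip angle candidates [(252, 1.78), (244, 1.78), (250, 1.78), (236, 1.78), (242, 1.78), (248, 1.78)]
```

Ring at 257°. Next call goes on to finger 390°.

```bash
python3 -m handwheel '[[0,0,0,0.14,0,0.48,255],[0,0,0,0.15,-0.02,0.96,255],[0,0,0,0.14,-0.02,1.44,255],[0,0,0,0,-0.04,1.92,255],[0,0,0,-0.29,-0.04,2.33,255],[0,0,0,-0.71,-0.04,2.61,255],[0,0,0,-1.19,-0.05,2.73,255],[0,0,0,-1.66,-0.05,2.73,255],[0,0,0,-2.13,-0.05,2.73,255],[0,0,0,-2.61,-0.05,2.61,255]]'
python3 - <<'E'
from h import *
go(*orbit(30,.0432,.01,.011),.045); s=robot.capture("side");pips(s,.061);t=robot.capture("top"); pips(t,.061)
E
```

```text
time: 11.32
ee_pos: [0.5833, 0.0125, 0.0669]
orientation: [[-0.488, -0.0, 0.873], [-0.873, 0.0, -0.488], [0.0, -1.0, -0.0]]
contact_force: [0.4, -1.3, 0.5]
gripper_width: -0.005
t 11.325 local [49.1 29.2 44.9] F [ 0.4 -1.3  0.5] grip -0.004873988336844135
shift [ 0.021 -0.003  0.013] world turn needed 0.0056194521102165785
pip angle candidates [(44, 2.08), (42, 2.07), (40, 1.94), (46, 1.86), (38, 1.7), (48, 1.53)]
pip angle candidates [(104, 1.16), (116, 1.16), (106, 1.16), (118, 1.16), (110, 1.16), (98, 1.16)]
```

```bash
python3 -m handwheel '[[0,0,0,-0.42,0,-0.28,255],[0,0,0,-0.71,-0.02,-0.69,255],[0,0,0,-0.85,-0.02,-1.17,255],[0,0,0,-0.86,-0.04,-1.65,255],[0,0,0,-0.85,-0.04,-2.13,255],[0,0,0,-0.71,-0.04,-2.61,255],[0,0,0,-0.42,-0.05,-3.02,255],[0,0,0,0,-0.05,-3.3,255],[0,0,0,0.48,-0.05,-3.42,255],[0,0,0,0.95,-0.05,-3.42,255]]'
python3 - <<'E'
from h import *
go(*orbit(180,.0432,.01,.011),.046); s=robot.capture("side");pips(s,.0625);t=robot.capture("top"); pips(t,.0625)
E
```

```text
time: 12.68
ee_pos: [0.4757, 0.0366, 0.0682]
orientation: [[-0.488, -0.006, 0.873], [-0.873, 0.001, -0.488], [0.002, -1.0, -0.006]]
contact_force: [-11.5, 9.2, 8.5]
gripper_width: -0.001
t 12.675 local [-56.6  -2.3  46.2] F [-11.5   9.2   8.5] grip -0.000669975154985709
shift [-0.077  0.005  0.114] world turn needed 0.029197014629740937
pip angle candidates [(96, 1.36), (94, 1.34), (98, 1.26), (100, 1.26), (92, 1.25), (90, 1.15)]
pip angle candidates [(28, 1.02), (22, 1.02), (24, 1.02), (26, 1.02), (30, 1.02), (20, 1.02)]
```

There is a 15 N radial force here and the pip reading is unclear, so I'm taking a look.

```bash
python3 - <<'E'
from h import *
s=robot.capture("side")
a=crop(s,330,125,100,100,6); cv2.imwrite("pics/i.png",a)
E
```

```text
(no output)
```

View pics/i.png

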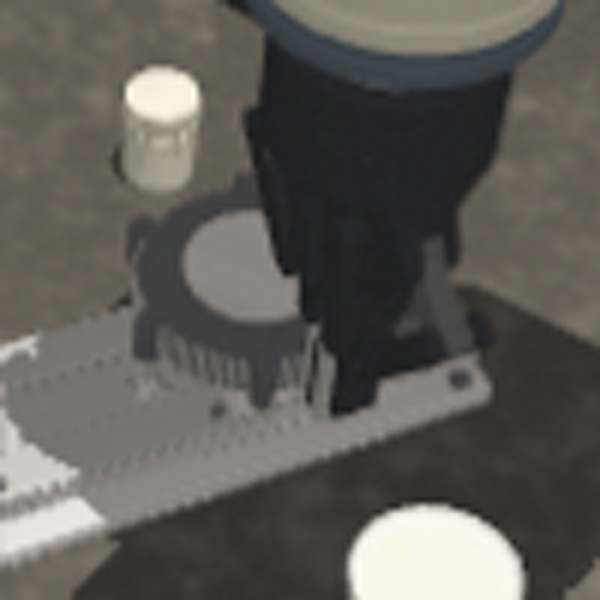

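The picture shows the finger at the ring's near side with the pip hidden. Ribs are visible at about (265,345), (148,325), (133,225) and (245,180) at their tops. I'll work out the ring angle from them.

```bash
python3 - <<'E'
from h import *
s=robot.capture("side")
for q in((265,345),(148,325),(133,225),(245,180)):
    d=onz(s,(330+q[0]/6-.4,125+q[1]/6-.4),.062)-np.r_[O,0]; x,y=d@GX,d@GY; a=np.degrees(np.arctan2(y,x))
    print(q,round(np.hypot(x,y)*1e3,1),round(a,1),"ring mod60",round((a-120)%60,1))
E
```

```text
(265, 345) 36.4 158.2 ring mod60 38.2
(148, 325) 47.6 101.3 ring mod60 41.3
(133, 225) 47.6 39.6 ring mod60 39.6
(245, 180) 44.9 -22.9 ring mod60 37.1
```

```bash
python3 -m handwheel '[[0,0,0,0,0,-0.4,255],[0,0,0,0,0,-0.8,255],[0,0,0,0,-1.5,-0.8,255],[0,0,0,0,-3.4,-0.8,255],[0,0,0,0,-5,-0.8,255],[0,0,0,0,-5,-0.8,255]]'
python3 - <<'E'
from h import *
go(-.075,0,.045)
s=robot.capture("side");pips(s,.0622);t=robot.capture("top");pips(t,.0622)
cv2.imwrite("pics/j.png",np.hstack([crop(s,330,125,100,100,4),crop(t,330,160,100,100,4)]))
E
```

```text
time: 13.62
ee_pos: [0.46, 0.0484, 0.2216]
orientation: [[-0.488, 0.006, 0.873], [-0.873, -0.0, -0.488], [-0.003, -1.0, 0.006]]
contact_force: [-0.0, -0.4, -0.9]
gripper_width: -0.0
t 13.625 local [-76.    0.3 199.6] F [-0.  -0.4 -0.9] grip -0.0003327376712438966
shift [0.026 5.152 0.006] world turn needed 0.003877388167449553
pip angle candidates [(216, 1.96), (218, 1.94), (220, 1.92), (214, 1.88), (212, 1.79), (222, 1.54)]
pip angle candidates [(0, 1.01), (2, 1.01), (4, 1.01), (6, 1.01), (8, 1.01), (10, 1.01)]
```

The ring is at 577° (pip at 217°), so there are 143° to go. I'll re-enter at the gap centred at 247°, where the earlier run was smooth.

```bash
python3 -m handwheel '[[0,0,0,1.2,0,0.4,255],[0,0,0,2.35,0.5,1,255],[0,0,0,2.35,2,1.56,255],[0,0,0,2.35,3.6,1.56,255],[0,0,0,2.35,4.7,1.56,255],[0,0,0,2.35,5.08,1.56,255],[0,0,0,2.35,5.08,1.56,255]]'
python3 - <<'E'
from h import *
p=orbit(247,.0437,.01,.011); print(np.array([-p[1],p[0]])/.03); go(*p,.047)
s=robot.capture("side");pips(s,.0624)
E
```

```text
time: 14.6
ee_pos: [0.4647, -0.0359, 0.0656]
orientation: [[-0.488, -0.002, 0.873], [-0.873, 0.0, -0.488], [0.001, -1.0, -0.002]]
contact_force: [0.2, -0.3, 1.1]
gripper_width: 0.002
[ 1.76296595 -0.74833465]
t 14.6 local [-30.8 -71.   43.6] F [ 0.2 -0.3  1.1] grip 0.001713029536459095
shift [-0.603 -0.116  0.279] world turn needed 0.011860616210899394
pip angle candidates [(216, 1.97), (218, 1.95), (220, 1.94), (330, 1.93), (332, 1.93), (328, 1.92)]
```

```bash
python3 -m handwheel '[[0,0,0,-0.3,-0.11,0.14,255],[0,0,0,-0.6,-0.11,0.28,255],[0,0,0,-0.57,-0.11,0.55,255],[0,0,0,-0.56,-0.11,1.03,255],[0,0,0,-0.57,-0.11,1.51,255],[0,0,0,-0.71,-0.11,1.99,255],[0,0,0,-1,-0.11,2.4,255],[0,0,0,-1.42,-0.11,2.68,255],[0,0,0,-1.9,-0.11,2.8,255],[0,0,0,-2.37,-0.11,2.8,255]]'
python3 - <<'E'
from h import *
go(*orbit(0,.0437,.01,.011),.047)
s=robot.capture("side");pips(s,.0636)
E
```

```text
time: 15.9
ee_pos: [0.5741, -0.014, 0.0694]
orientation: [[-0.488, 0.0, 0.873], [-0.873, -0.0, -0.488], [-0.0, -1.0, 0.0]]
contact_force: [0.0, -2.9, -0.0]
gripper_width: -0.002
t 15.9 local [54.   1.5 47.4] F [ 0.  -2.9 -0. ] grip -0.0021221068587937318
shift [ 0.051  0.013 -0.01 ] world turn needed 0.0017946905076712438
pip angle candidates [(312, 2.1), (310, 2.05), (314, 1.98), (308, 1.93), (316, 1.86), (306, 1.81)]
```

```bash
python3 -m handwheel '[[0,0,0,-0.47,0,0,255],[0,0,0,-0.95,0,-0.12,255],[0,0,0,-1.37,0,-0.4,255],[0,0,0,-1.42,0,-0.46,255],[0,0,0,-1.42,0,-0.46,255]]'
python3 - <<'E'
from h import *
go(*orbit(45,.0437,.01,.011),.047)
s=robot.capture("side");pips(s,.064)
E
```

```text
time: 16.58
ee_pos: [0.5818, 0.0291, 0.0694]
orientation: [[-0.488, -0.0, 0.873], [-0.873, 0.0, -0.488], [0.0, -1.0, -0.0]]
contact_force: [1.0, 0.4, 0.2]
gripper_width: -0.006
t 16.575 local [39.7 42.9 47.4] F [1.  0.4 0.2] grip -0.0064152301891566505
shift [0.049 0.013 0.057] world turn needed -0.006019320707060654
pip angle candidates [(358, 2.11), (356, 2.03), (0, 1.99), (354, 1.96), (2, 1.83), (352, 1.78)]
```

The ring is at 718°. I'll withdraw, lift, go round to outside the lug and lower.

```bash
python3 -m handwheel '[[0,0,0,0.05,0,0.4,255],[0,0,0,0.05,0,0.8,255],[0,0,0,0,-1.2,1,255],[0,0,0,-0.5,-2.4,1,255],[0,0,0,-2,-2.4,0,255],[0,0,0,-3.57,-2.4,-1.32,255],[0,0,0,-3.57,-1,-1.32,255],[0,0,0,-3.57,0,-1.32,255],[0,0,0,-3.57,0.4,-1.32,255],[0,0,0,-3.57,0.4,-1.32,255]]'
python3 - <<'E'
from h import *
go(0,.129,.034)
s=robot.capture("side");pips(s,.064)
cv2.imwrite("pics/k.png",crop(s,290,120,120,110,5))
E
```

```text
time: 17.88
ee_pos: [0.6001, 0.1412, 0.0571]
orientation: [[-0.489, -0.001, 0.872], [-0.872, -0.0, -0.489], [0.0, -1.0, -0.001]]
contact_force: [-0.6, 0.0, 0.4]
gripper_width: 0.005
t 17.875 local [  1.  149.7  35.1] F [-0.6  0.   0.4] grip 0.004671125192681732
shift [ 0.69   0.037 -0.032] world turn needed 0.0565902055800422
pip angle candidates [(358, 1.31), (356, 1.26), (0, 1.23), (354, 1.21), (308, 1.19), (306, 1.19)]
```

View pics/k.png

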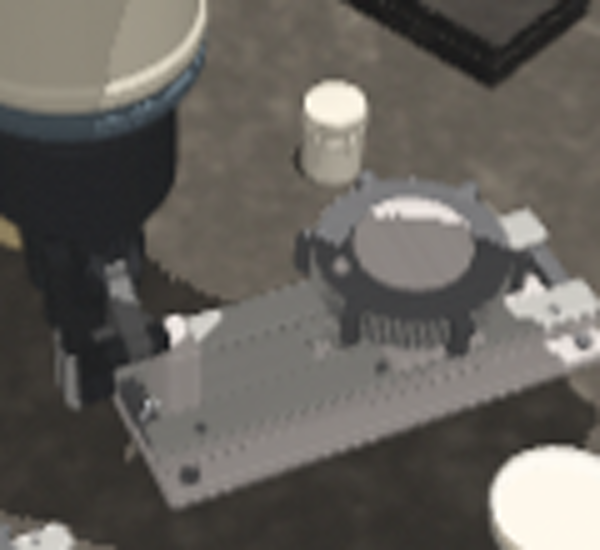

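The fingers stand outside the lug (lug at (183,355)) and the pip at (342,265) still points at the lug. Now I'll push.

```bash
python3 -m handwheel '[[0,0,0,0.35,0,-0.03,255],[0,0,0,0.6,0,-0.03,255],[0,0,0,0.75,0,-0.03,255],[0,0,0,0.9,0,-0.03,255],[0,0,0,1.1,0,-0.03,255],[0,0,0,1.3,0,-0.03,255],[0,0,0,1.3,0,-0.03,255]]'
python3 -m handwheel '[[0,0,0,0.15,0,0,255],[0,0,0,0.3,0,0,255],[0,0,0,0.45,0,0,255],[0,0,0,0.58,0,0,255],[0,0,0,0.64,0,0,255],[0,0,0,0.64,0,0,255]]'
python3 - <<'E'
from h import *
go(0,.089,.034)
E
```

```text
time: 18.8
ee_pos: [0.5795, 0.1075, 0.0572]
orientation: [[-0.488, -0.001, 0.873], [-0.873, -0.0, -0.488], [0.001, -1.0, -0.001]]
contact_force: [-0.5, -0.0, -1.0]
gripper_width: -0.004
time: 19.55
ee_pos: [0.5705, 0.0911, 0.0574]
orientation: [[-0.488, -0.0, 0.873], [-0.873, -0.0, -0.488], [0.0, -1.0, -0.0]]
contact_force: [0.3, -0.4, -1.0]
gripper_width: 0.006
t 19.55 local [-0.4 91.6 35.4] F [ 0.3 -0.4 -1. ] grip 0.006265068932042627
shift [0.085 0.047 0.014] world turn needed 0.0263587606456113
```

```bash
for i in 1 2 3; do python3 -m handwheel '[[0,0,0,0.03,0,0,255],[0,0,0,0.06,0,0,255],[0,0,0,0.06,0,0,255]]' | grep force; done
python3 - <<'E'
from h import *
go(0,.089,.034); s=robot.capture("side"); pips(s,.064)
E
```

```text
contact_force: [1.5, 1.0, -0.2]
contact_force: [5.2, 12.6, 0.1]
contact_force: [8.8, 26.8, 2.3]
t 20.675 local [ 0.6 89.5 36.3] F [ 8.8 26.8  2.3] grip 0.0013097749761709699
shift [ 0.017  0.076 -0.021] world turn needed 0.05223896789723195
pip angle candidates [(358, 2.1), (356, 2.02), (0, 1.98), (354, 1.95), (314, 1.9), (316, 1.9)]
```

The push hit a hard stop at ly ≈ 89.5 (89 expected) with 28 N. I'll draw back, lift clear and check.

```bash
python3 -m handwheel '[[0,0,0,-0.4,0,0,255],[0,0,0,-1.2,0,0,255],[0,0,0,-2.2,0,0,255],[0,0,0,-2.4,-1.5,0,255],[0,0,0,-2.4,-3,0,255],[0,0,0,-3.5,-4.5,0,255],[0,0,0,-4.5,-5,0,255],[0,0,0,-4.5,-5,0,255]]'
python3 - <<'E'
from h import *
go(0,.25,.2); s=robot.capture("side"); t=robot.capture("top"); pips(s,.064); pips(t,.064)
cv2.imwrite("pics/l.png",np.hstack([crop(s,290,110,130,130,3),cv2.resize(crop(t,290,110,150,180,2.1667),None,fx=1,fy=1)[:390]]))
E
```

```text
time: 21.72
ee_pos: [0.6349, 0.206, 0.2086]
orientation: [[-0.487, 0.003, 0.874], [-0.874, 0.001, -0.487], [-0.002, -1.0, 0.002]]
contact_force: [-0.9, 0.5, -0.6]
gripper_width: 0.004
t 21.725 local [ -0.3 223.3 186.6] F [-0.9  0.5 -0.6] grip 0.0035033371933691267
shift [-0.892 -0.446  0.011] world turn needed -0.07021201998020057
pip angle candidates [(354, 1.73), (356, 1.72), (358, 1.71), (352, 1.63), (0, 1.6), (2, 1.45)]
pip angle candidates [(358, 1.95), (356, 1.94), (354, 1.8), (0, 1.8), (2, 1.57), (352, 1.55)]
```

View pics/l.png

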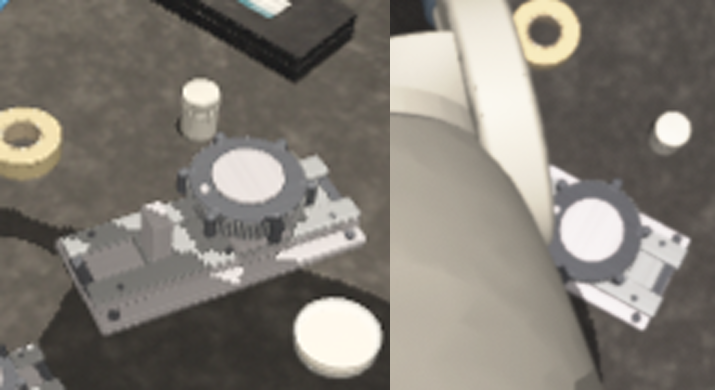

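The final picture shows the lug moved in close to the ring, its top at about (155,211). The pip at (205,188) points to the lug, and the jar, tape and dish look undisturbed. One numeric check before I hand in.

```bash
python3 - <<'E'
from h import *
s=robot.capture("side"); t=robot.capture("top")
d=onz(s,(290+155/3-.3,110+211/3-.3),.055)-np.r_[O,0]; print("lug",d@GX,d@GY)
print("hub",tri(t,(290+202/2.1667,110+230/2.1667),s,(290+248/3-.3,110+176/3-.3)))
print("can z.04",onz(t,(290+(672-390)/2.1667,110+131/2.1667),.04), "start",onz(t,(420.0,169.3),.04))
print("dish side z.016",onz(s,(290+337/3,110+331/3),.016),"tape z.019",onz(t,(290+(547-390)/2.1667,110+32/2.1667),.019),"start",onz(t,(361,125),.019))
E
```

```text
lug 0.0037353761862962513 0.07014318590253643
hub (array([0.52601131, 0.01005261, 0.06436796]), np.float64(0.00047369402396921445))
can z.04 [ 0.61429756 -0.06442365  0.04      ] start [ 0.61651094 -0.06424739  0.04      ]
dish side z.016 [0.41740848 0.05504034 0.016     ] tape z.019 [0.71097234 0.03826764 0.019     ] start [0.71053096 0.04109495 0.019     ]
```

```bash
python3 -c "
from plant import robot
print(robot.sign_off(), robot.observe()['time'])"
```

```text
the job is handed in; nothing more can be done
the job is handed in; nothing more can be done
```

I loosened the ring by about 718° (two turns, 2° short) with the shut fingertips against its ribs. I then pushed the freed shuttle home by its lug's outer face, drew back clear and handed in at about 22 s.

**Last checks**
- **Ring:** the pip was last read at about 357° in both views. The angle was tracked along the way as 12, 114, 257, 403, 577, 671 and 718°.
- **Shuttle:** the lug measured 70.1 mm from the ring's axis, with 70 expected. It met a hard stop at about 28 N. That single-view reading put the lug 3.7 mm off the guide's centre line, which I take as pixel error.
- **Jar, tape and dish:** jar and tape were within 3 mm of their first positions, which is within measuring error. The dish was re-measured from the side view only, also about 3 mm from its first rough position.

**What disagreed or went wrong**
- **Hub rise:** the hub measured only 6.3 mm higher against 8 mm expected. I put this down to the coarse pixels, because the pip count and the shuttle coming free both agree with two turns.
- **First circling pass:** the fingertip slipped past a rib because the fingers were slimmer than I assumed. I found the ring's core by touch, at about 12 N, and corrected the path.
- **Unexplained push:** the finger once met about 15 N of radial force on the robot's side of the ring. I backed out and re-entered at another gap.

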